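Make up two gift sets in their fitted trays

ROBOT

A 6-joint arm with a two-finger parallel gripper is mounted at the origin on a cart in front of the work surface, level with it; the furniture and walls round the work are solid. World frame = base frame: x ahead of the robot, y to its left, z up, the work surface at z = 0. Lengths are in mm, angles in rad, forces in N, time in s.
With the tool pointing down it reaches from about 400 to 925 mm from the base axis. Payload 12.5 kg.
Tool frame: the origin (TCP) lies at the very end of the fingers, on their centre line; the grasp point (between the pads) lies 19 mm behind it; z points along the fingers, y is the line along which they close (so a half turn about z gives the same grasp; the last joint's range is limited). The gripper opens to 95 mm and grips with 3 to 60 N. Pads are 20 mm wide; open, the fingers measure 119 mm over their backs; the gripper's body (75 mm by 180 mm) begins 59 mm behind the grasp point.
Start: joints at [1.104, 0.491, 1.559, -0, 1.092, -0.106], TCP at [220.624, 584.784, 214.661] pointing down, gripper open.
Joint ranges: [-3.1, 3.1], [-0.84, 2.19], [0.05, 2.79], [-1.13, 4.28], [0.06, 2.93], [-2.69, 2.69]. Speed limits (rad/s): [2.22, 2.22, 2.79, 3.14, 3.14, 3.14].

INTERFACE

Orientations are given as [roll, pitch, yaw] about the fixed x, y, z axes, in that order (R = Rz(yaw) Ry(pitch) Rx(roll)).
In Python, from cell import state, read_camera, camera_info, job_done gives the robot as it stands.
- The arm moves only by the tool send_path, called after ">>>" in YAML: its name, and indented under it one key for each argument. Schema: {"type":"object","properties":{"offsets":{"type":"string"},"only":{"type":"string"},"quiet":{"type":"boolean"},"lines":{"type":"string"}},"required":["offsets"],"additionalProperties":false}. offsets is a string of 1 to 5 rows, parted by a bar, with the numbers parted by spaces; each row has 5 numbers: dx, dy, dz in mm, then a turn about the tool's z in rad, then the opening from 0.0 (shut) to 1.0 (fully open); each row is the pose to reach, as a shift and turn from the pose commanded when the call began, along the tool's axes at that moment; what a row does not reach only later rows make up. A row lasts 1/12 s, in which the tool goes at most 41.7 mm and 0.125 rad, less where a joint would pass 70% of its speed; a pose out of reach is approached as far as the arm can. The fingers move at their own pace and stop on an object; the grip force is fixed at half the most. Time passes only in rows, so rows that do not move let the fingers close. The tool returns the time, the measured TCP pose, the force, the opening and the grip force at its end. only (a regular expression) keeps the lines of the reply that match it, lines (a string "A,B") keeps lines A to B, and quiet returns only ok. Input that does not fit is refused with a message, and nothing moves.
- state(): the state, without advancing time (a new reading comes with each control period).
- read_camera(name): name is "side" or "top" or "wrist"; returns (picture, depth): 400x640x3 uint8, red, green, blue; 400x640 float32, mm along the optical axis (not along the pixel's ray), 0 where there is no reading.
- camera_info(name): a dict with "vertical_fov" (degrees; the focal length in pixels is half the picture's height over the tangent of half this angle, whatever the lens; pixels are square), "cx", "cy" (the principal point, pixels), "origin" and "attitude" of the camera in the world. Camera axes: x right, y down, z forward; pixel columns grow to the right and rows downward; lengths in mm; the calibration is good to about 2 mm. A picture is of the moment at which its call begins: read the wrist's pose just before it. camera_info takes no time and is no camera call; for the wrist camera it gives the pose at the moment of the call.
- job_done(): hands the job in; it is judged then, once.
The state is a dict: "t": time; "joints": joint angles; "qvel": joint speeds; "tau": joint torques, N m; "eef_pos": TCP position; "tcp_rot": TCP orientation; "ft_force": force on the tool from outside, world axes, zero at the start; "moment": the same for the moment, N m; "opening": opening from 0.0 (shut) to 1.0 (fully open); "grip_force": force on a finger pad.
Only numpy, scipy, OpenCV 4.12 (cv2) and the standard library are available. Lean on these libraries where they do the work, as an engineer would, in place of code of your own. Each camera call takes 0.05 s, during which the arm holds its last target. There are 200 camera calls.

TASK

Make up the two gift sets. In the tray with the extra small square well, lay the black ink pad in the big well, stand the roller stamp upright in the small well, and lay one roll of tape in the middle of the top of the ink pad. In the tray with a single well, lay the pink carton in the well and lay the other roll of tape in the middle of its top; leave the clear flat pack and the picture box where they are.

Things in the scene. Friction and masses are not known exactly. Their poses are not given: they have to be found in the camera images.
- stamp_set_tray: fixed flat brown card gift tray, 104 (x) x 156 (y) x 11 mm. Origin: centre of its underside; z up. Two wells 8 mm deep, floors 3 mm above the table: a big one, 82 (x) x 92 (y) mm, centred 23 mm from the origin towards -y, with a thumb notch 30 mm wide midway along both sides that face x; a small square one, 38 x 38 mm, centred 50 mm from the origin towards +y.
- card_set_tray: fixed flat brown card gift tray, 106 (x) x 134 (y) x 11 mm. Origin: centre of its underside; z up. One well 8 mm deep, 84 (x) x 116 (y) mm, centred on the origin, its floor 3 mm above the table, with a thumb notch 30 mm wide midway along both long sides.
- ink_pad: closed black ink pad, 66 mm (x) by 76 mm (y), 19 mm high, about 60 g; origin at the centre of its underside, z up. It fits the big well of the stamp set tray, with 8 mm to spare on every side when its y lies along the tray's y.
- card_carton: flat pink carton, 68 mm (x) by 100 mm (y), 18 mm high, about 70 g; origin at the centre of its underside, z up. It fits the well of the card set tray only, with its y along the tray's y and 8 mm to spare on every side.
- stamp: black roller stamp standing upright with its cap on, 22 x 22 mm (grip 22 mm wide anywhere along x or y), 68 mm high, about 32 g, the cap does not come off; origin at the centre of its foot, z up
- tape_a: roll of paper tape lying flat, 51 mm across, 18 mm high, pale patterned side, white label on its top face, 22 g; origin at the centre of its underside, z up. The two rolls are alike and interchangeable.
- tape_b: roll of paper tape lying flat, 51 mm across, 18 mm high, pale patterned side, white label on its top face, 22 g; origin at the centre of its underside, z up. The two rolls are alike and interchangeable.
- clear_pack: bystander: flat white pack in clear wrap, 85 x 110 mm, 12 mm high, lying loose on the table; not to be moved. Origin at the centre of its underside.
- picture_box: bystander: flat box with a landscape picture on it, 70 x 105 mm, 25 mm high, lying loose on the table; not to be moved. Origin at the centre of its underside.
Mind the look-alikes: they are no part of the job. What is shaped like the tape_a but purple is not meant.

How it is judged:
By the outcome, as a careful person would: the job done as asked, in the order asked, and still so for the second after the job is handed in, with the robot touching nothing.
It also fails if it takes over 141 s, if anything falls off the work surface, if the arm or the gripper's body presses on something with over 40 N, if the wrist force passes 120 N, or if a joint passes its speed limit or range.

## Working session

There is one attempt and no reset: what is moved stays moved. The work goes in short steps, Python scripts to look and compute and a tool call to move; the robot and the scene stay as the last step left them, time stands still between calls to the robot, and variables do not carry over. Pictures are saved under pics/ and viewed, at most 14 in all, crops included, and the job is handed in when it is done.

```bash
ls; mkdir -p pics
```

Run:
```python
from cell import *
import cv2,numpy as np
for n in ["top","side"]:
    p,d=read_camera(n); cv2.imwrite(f"pics/{n}0.png",p[:,:,::-1]); np.savez(f"{n}0.npz",p=p,d=d)
    print(n,camera_info(n), (d>0).mean())
print(camera_info("wrist"));print(state())
```

```text
pics
top {'vertical_fov': 43.83292121363287, 'cx': 327.40936418299725, 'cy': 201.44785601605332, 'origin': array([ 437.60979717,  -38.85469369, 1388.38942469]), 'attitude': array([-3.00780233, -0.00977829, -1.59778746])} 0.99596484375
side {'vertical_fov': 50.943420405814834, 'cx': 317.6588387920824, 'cy': 200.8907440656202, 'origin': array([  603.16251757, -1055.01676749,   889.44341592]), 'attitude': array([-2.27049993,  0.00437392, -0.01657469])} 0.99623828125
{'vertical_fov': 60.65280046028983, 'cx': 315.8775462322397, 'cy': 198.36487732120466, 'origin': array([153.47738602, 610.01255126, 384.12919949]), 'attitude': array([2.88552518e+00, 9.40332761e-04, 1.20931727e+00])}
{'t': 0.1, 'joints': array([ 1.10441795e+00,  4.91460795e-01,  1.55937868e+00, -2.90823674e-05,
        1.09169456e+00, -1.05618703e-01]), 'qvel': array([ 0.00305729, -0.00214891, -0.00106593,  0.00037514,  0.00113896,
       -0.00108032]), 'tau': array([ 3.20019666e-03, -6.13625336e+01, -2.58607525e+01,  6.94468338e-02,
        4.70595877e-02, -3.44924081e-05]), 'eef_pos': array([220.51708433, 584.58101029, 214.14747683]), 'tcp_rot': array([-3.14065380e+00, -7.35914962e-05,  2.78084636e+00]), 'ft_force': array([ 0.09993461, -0.50135216,  0.66694579]), 'moment': array([-0.00565629, -0.03529752,  0.03295915]), 'grip_force': 0.0, 'opening': 0.9978676607693017}
```

View pics/top0.png

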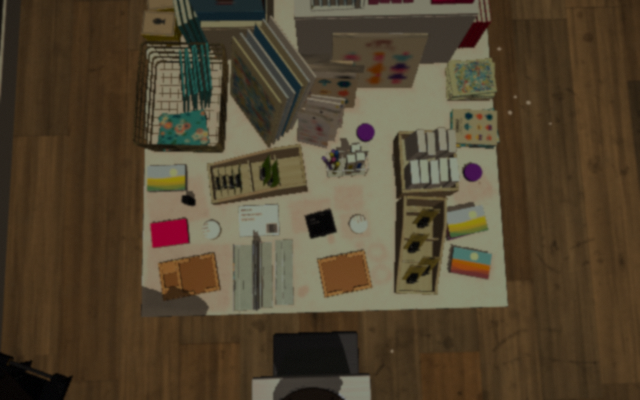

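View pics/side0.png

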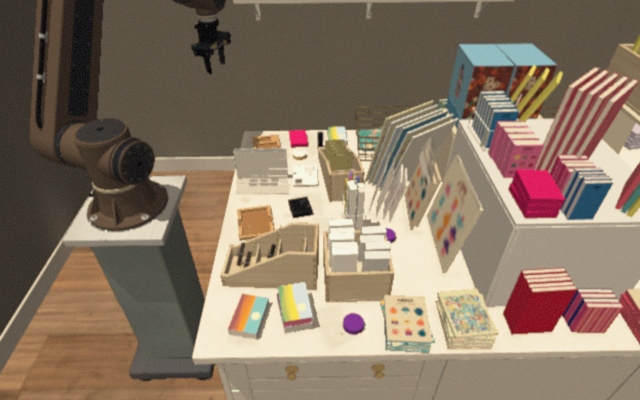

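Top view: stamp tray (190,275), card tray (345,273), ink pad (320,222), pink carton (170,233), stamp (188,198), white rolls (212,229) and (358,224). The purple rolls at (365,132) and (472,172) are look-alikes. A tall rack stands between the trays at (263,272). Next I measure these.

Create h.py:
```python
import numpy as np,cv2
from scipy.spatial.transform import Rotation as R
from cell import *
def cam(n):
    c=camera_info(n); f=200/np.tan(np.radians(c["vertical_fov"]/2)); 
    return f,c["cx"],c["cy"],np.array(c["origin"]),R.from_euler("xyz",c["attitude"]).as_matrix()
def rays(c,uv):
    f,cx,cy,o,M=c; uv=np.atleast_2d(np.asarray(uv,float)); 
    return np.c_[(uv[:,0]-cx)/f,(uv[:,1]-cy)/f,np.ones(len(uv))]@M.T
def plane(c,uv,z):
    r=rays(c,uv); return c[3]+r*((z-c[3][2])/r[:,2])[:,None]
def pts(c,d):
    v,u=np.mgrid[:400,:640]; r=rays(c,np.c_[u.ravel(),v.ravel()]); return (c[3]+r*d.ravel()[:,None]).reshape(400,640,3)
def proj(c,P):
    q=(np.atleast_2d(P)-c[3])@c[4]; return np.c_[c[0]*q[:,0]/q[:,2]+c[1],c[0]*q[:,1]/q[:,2]+c[2]]
def shot(n,tag):
    c=cam(n); p,d=read_camera(n); cv2.imwrite(f"pics/{tag}.png",p[:,:,::-1]); return c,p,d
```

Run:
```python
from h import *
z=np.load("top0.npz");c=cam("top");P=pts(c,z["d"])
for n,(u,v) in dict(table=(285,215),tapeA=(212,229),tapeB=(358,224),ink=(320,222),carton=(170,233),stamp=(188,198),stray=(200,275),stsmall=(170,278),ctray=(345,273),rack=(256,255),pbox=(167,178),clear=(250,218)).items():
    print(n,P[v,u].round(0), np.sort(P[v-2:v+3,u-2:u+3,2].ravel()).round()[[0,12,24]])
# max height map over the table, 40mm cells, from side+top
s=np.load("side0.npz");S=pts(cam("side"),s["d"])
A=np.r_[P.reshape(-1,3)[z["d"].ravel()>0],S.reshape(-1,3)[s["d"].ravel()>0]]
H=np.full((14,22),-1)
for x,y,h in A:
    i,j=int((x-200)//40),int((y+400)//40)
    if 0<=i<14 and 0<=j<22: H[i,j]=max(H[i,j],h)
print("y",[int(-400+40*j) for j in range(22)][::-1])
for i in range(14)[::-1]: print(200+40*i,H[i,::-1])
```

```text
table [589.  63.  -2.] [-6. -1.  8.]
tapeA [553. 263.  19.] [12. 18. 24.]
tapeB [ 557. -140.   17.] [10. 17. 24.]
ink [565. -35.  17.] [12. 20. 23.]
carton [545. 377.  20.] [13. 18. 22.]
stamp [633. 315.  71.] [52. 67. 73.]
stray [429. 300.  -2.] [-5.  3.  8.]
stsmall [423. 383.  -5.] [-5.  3.  8.]
ctray [ 423. -101.   -2.] [-5.000e+00  1.000e+00  1.388e+03]
rack [476. 130. 108.] [  83.  108. 1388.]
pbox [697. 385.  29.] [21. 25. 33.]
clear [581. 159.  13.] [ 6. 11. 17.]
y [440, 400, 360, 320, 280, 240, 200, 160, 120, 80, 40, 0, -40, -80, -120, -160, -200, -240, -280, -320, -360, -400]
720 [ 26  33  33  29   8  52  67  93  98 142 116 118   7 159 178 189 173   7
 117 165 164 162]
680 [ 28  30  32  33   5  62 101 100  58 143 142 116 114 158 186 182  92   7
 171 167 172 169]
640 [ 26  34  34  71  65  59  98  99  92 139 140 118 114   7   7   8   7   5
 172 172 171 170]
600 [  5   6   7  73  73  49  63  80  92  99  16   6   6   8  10   6   5   5
 143 142 166 139]
560 [  6  24  24  24  23  24   7  17  19  18  18  26  25  27  19  25  23   6
 142 157 159 141]
520 [  6  25  24  25  25  24  20  18  19  21  11  23  25  24  18  25  23   7
 141  94 141 127]
480 [  6  23  25  23  13  15  45  48 128  91  91   7   7   7   7  13   5  91
 156 159 129  56]
440 [  6  15  17  17  19  17  46  47 124  47  96   6  15  16  18  17  12  94
 102 155 155  31]
400 [  6  16  15  19   9  17  46  88 126  45  92   7  15  12   9  13  14  76
 154 155  86  28]
360 [  6  13  18  17  15  17  45  93 125  48  93   7  15  17  13  16  15  53
  62  65  59   5]
320 [  6   8   7   6   7   6  46  89 127  25   8   8   7  11   5   6   6   7
   7  43  45   7]
280 [-1 -1  2  0 -1 -1 -1  1  1  0  0  0  0  0 -1  0  0  0  0  1  0 -1]
240 [-1 -1 -1 -1 -1 -1 -1 -1 -1 -1 -1 -1 -1 -1 -1 -1 -1 -1 -1 -1 -1 -1]
200 [520  -1  -1  -1  -1  -1  -1  -1  -1  -1  -1  -1  -1  -1  -1  -1  -1  -1
  -1  -1  -1  -1]
```

Add to h.py:
```python
def rect(c,m,z,near):
    cs,_=cv2.findContours(m.astype(np.uint8),cv2.RETR_EXTERNAL,cv2.CHAIN_APPROX_NONE)
    best=None
    for k in cs:
        if cv2.contourArea(k)<25: continue
        w=plane(c,k[:,0,:],z)[:,:2].astype(np.float32); (x,y),(a,b),t=cv2.minAreaRect(w)
        M=cv2.moments(k); g=plane(c,[(M["m10"]/M["m00"],M["m01"]/M["m00"])],z)[0,:2]
        d=np.hypot(*(g-near))
        if best is None or d<best[0]: best=(d,dict(rect=np.round((x,y),1),size=(round(a,1),round(b,1)),ang=round(t,1),cen=g.round(1),uv=(round(M["m10"]/M["m00"],1),round(M["m01"]/M["m00"],1))))
    return best and best[1]
def masks(p):
    h,s,v=cv2.split(cv2.cvtColor(p,cv2.COLOR_RGB2HSV)); 
    return dict(pink=(s>150)&((h>165)|(h<3))&(v>80), black=(v<45), tray=(h>5)&(h<20)&(s>110)&(v>70), white=(s<45)&(v>130)),(h,s,v)
```

Run:
```python
from h import *
for n in ["top","side"]:
    z=np.load(n+"0.npz");c=cam(n);m,hsv=masks(z["p"])
    for k,col,zz,nr in [("carton","pink",18,(545,377)),("ink","black",19,(565,-35)),("stamp","black",68,(633,315)),("stray","tray",11,(427,330)),("ctray","tray",11,(423,-101)),("tapeA","white",18,(553,263)),("tapeB","white",18,(557,-140))]:
        print(n,k,rect(c,m[col],zz,nr))
    for k,P in dict(tapeA=(553,263,18),ink=(565,-35,19)).items():
        u,v=proj(c,P)[0].astype(int); print(k,u,v,[x[v,u] for x in hsv])
p=np.load("top0.npz")["p"]; a=cv2.resize(p[140:310,140:390],None,fx=3.2,fy=3.2,interpolation=cv2.INTER_CUBIC); cv2.imwrite("pics/crop1.png",np.clip(a*1.6,0,255)[:,:,::-1])
```

```text
top carton {'rect': array([546.5, 379.7]), 'size': (67.5, 100.1), 'ang': 6.1, 'cen': array([546.3, 379.7]), 'uv': (169.3, 232.6)}
top ink {'rect': array([560.5, -35.9]), 'size': (65.2, 70.4), 'ang': 12.7, 'cen': array([560.8, -35.6]), 'uv': (320.2, 223.4)}
top stamp {'rect': array([629.8, 315.9]), 'size': (32.4, 24.3), 'ang': 88.5, 'cen': array([629.2, 315.4]), 'uv': (188.2, 199.7)}
top stray {'rect': array([426.5, 328.7]), 'size': (104.1, 158.3), 'ang': 9.2, 'cen': array([431.7, 323.7]), 'uv': (190.0, 274.1)}
top ctray {'rect': array([423.6, -97.9]), 'size': (104.7, 132.1), 'ang': 9.9, 'cen': array([423.1, -97.8]), 'uv': (344.1, 273.1)}
top tapeA {'rect': array([550.7, 266.8]), 'size': (44.4, 41.2), 'ang': 0.1, 'cen': array([550. , 265.1]), 'uv': (211.1, 230.2)}
top tapeB {'rect': array([ 555.1, -142.9]), 'size': (44.3, 41.6), 'ang': 88.1, 'cen': array([ 554.4, -141.9]), 'uv': (358.6, 224.8)}
tapeA 211 229 [np.uint8(44), np.uint8(30), np.uint8(146)]
ink 319 221 [np.uint8(15), np.uint8(36), np.uint8(14)]
side carton {'rect': array([545.8, 369. ]), 'size': (64.1, 119.9), 'ang': 5.3, '
[... 372 characters left out ...]
90.9), 'ang': 5.5, 'cen': array([420.6, 353.5]), 'uv': (266.0, 141.5)}
side ctray {'rect': array([ 422.7, -106.2]), 'size': (102.3, 136.4), 'ang': 9.8, 'cen': array([ 420.8, -106.3]), 'uv': (254.4, 221.7)}
side tapeA {'rect': array([735.5, 353.9]), 'size': (68.6, 199.9), 'ang': 0.2, 'cen': array([740. , 369.1]), 'uv': (347.4, 136.8)}
side tapeB {'rect': array([ 683.6, -170.5]), 'size': (75.1, 50.6), 'ang': 2.5, 'cen': array([ 683.1, -170.4]), 'uv': (341.1, 233.4)}
tapeA 299 152 [np.uint8(26), np.uint8(22), np.uint8(247)]
ink 301 203 [np.uint8(167), np.uint8(38), np.uint8(47)][ WARN:0@0.747] global loadsave.cpp:1063 imwrite_ Unsupported depth image for selected encoder is fallbacked to CV_8U.
```

View pics/crop1.png

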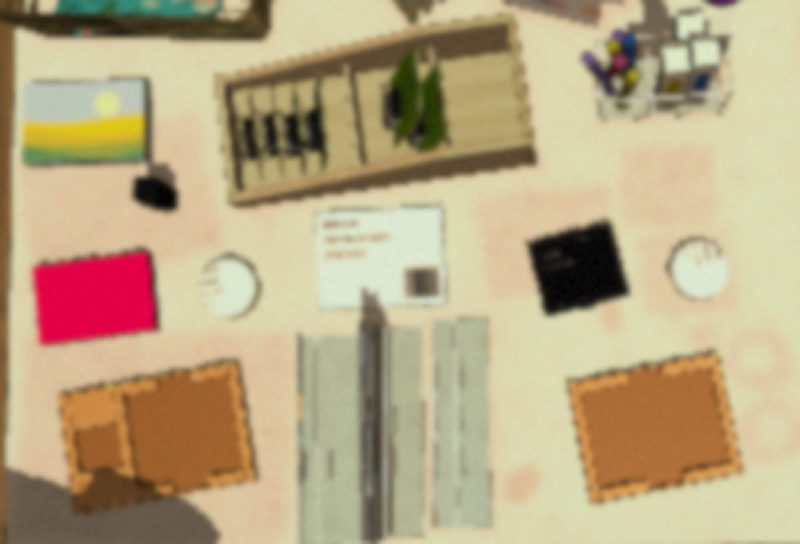

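Candidates: white-topped rolls at (212,229) and (358,224) match tape_a and tape_b. The purple rolls at (365,132) and (472,172) are the look-alikes, and the crop confirms the two white ones. Both trays are yawed about 9.5°, with the small well on the +y side. Next comes a close view with the wrist camera.

Add to h.py:
```python
def go(x,y,z,yaw=None):
    "tool-axis shift from the present pose to a target with the tool down"
    s=state(); M=R.from_euler("xyz",s["tcp_rot"]).as_matrix(); d=M.T@(np.array([x,y,z])-s["eef_pos"])
    t=0 if yaw is None else -((yaw-s["tcp_rot"][2]+np.pi)%(2*np.pi)-np.pi)
    print("shift",d.round(1),"turn",round(t,3),"t",round(s["t"],2));
```

```bash
python3 -c "
from h import *
go(460,310,260,3.30)"
```

```text
shift [-321.  -172.4  -45.7] turn -0.519 t 0.1
```

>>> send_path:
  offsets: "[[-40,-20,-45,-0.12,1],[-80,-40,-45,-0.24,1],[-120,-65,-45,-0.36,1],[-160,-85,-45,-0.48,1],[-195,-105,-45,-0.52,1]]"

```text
refused: offsets: the value is not of type 'string' (schema: type "string"). Nothing was moved.
```

I used the wrong layout. The manual says rows parted by a bar, with the numbers parted by spaces; once more.

>>> send_path:
  offsets: "-40 -20 -45 -0.12 1 | -80 -40 -45 -0.24 1 | -120 -65 -45 -0.36 1 | -160 -85 -45 -0.48 1 | -195 -105 -45 -0.52 1"

```text
t: 0.52
eef_pos: [346.6, 440.1, 259.5]
tcp_rot: [3.141, 0.0, -2.975]
ft_force: [0.6, 0.5, 0.1]
opening: 1.001
grip_force: 0.0
```

```bash
python3 -c "
from h import *
go(460,310,260,3.30)"
```

```text
shift [ -90.3 -147.1   -0.5] turn 0.008 t 0.52
```

>>> send_path:
  offsets: "-20 -35 0 0 1 | -45 -75 0 0 1 | -68 -110 0 0 1 | -90 -147 0 0 1 | -90 -147 0 0 1"

```text
t: 0.93
eef_pos: [461.2, 306.5, 258.9]
tcp_rot: [-3.141, 0.0, -2.986]
ft_force: [0.2, -0.9, 0.1]
opening: 1.002
grip_force: 0.0
```

```bash
python3 -c "
from h import *
c,p,d=shot('wrist','w1'); np.savez('w1.npz',p=p,d=d,o=c[3],M=c[4]); print(c)"
```

```text
(np.float64(341.8972351234236), 315.8775462322397, 198.36487732120466, array([390.31034825, 295.84815224, 428.92585003]), array([[-1.54321785e-01,  9.55683749e-01,  2.50705723e-01],
       [ 9.88020149e-01,  1.49524117e-01,  3.81932408e-02],
       [-9.85892289e-04,  2.53596354e-01, -9.67309628e-01]]))
```

View pics/w1.png

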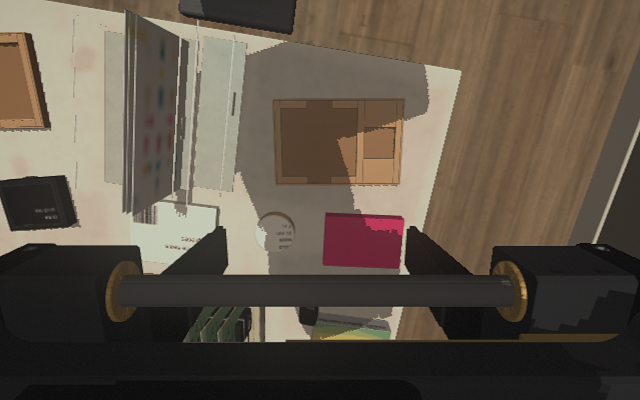

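The wrist view shows the stamp tray centred at (338,142) with its small well at (380,142), the carton at (363,240), the roll at (275,230), and the stamp partly hidden at (308,315). I'll measure here and then move toward the ink pad.

Add to h.py:
```python
def tri(c1,u1,c2,u2):
    a,b=rays(c1,[u1])[0],rays(c2,[u2])[0]; s=np.linalg.lstsq(np.c_[a,-b],c2[3]-c1[3],rcond=None)[0]
    p,q=c1[3]+a*s[0],c2[3]+b*s[1]; return ((p+q)/2).round(1),round(float(np.linalg.norm(p-q)),1)
```

Run:
```python
from h import *
z=np.load("w1.npz");f=cam("wrist");c=(f[0],f[1],f[2],z["o"],z["M"])
T=np.load("top0.npz");ct=cam("top");S=np.load("side0.npz");cs=cam("side")
h,s,v=cv2.split(cv2.cvtColor(z["p"],cv2.COLOR_RGB2HSV))
m=dict(pink=(s>150)&((h>165)|(h<3))&(v>60),tray=((h>5)&(h<16)&(s>110)&(v>30)),white=((s<60)&(v>60)))
W=dict(carton=rect(c,m["pink"],18,(546,380)),tray=rect(c,m["tray"],11,(427,329)))
for k in W: print(k,W[k])
mt,_=masks(T["p"]);ms,_=masks(S["p"])
a=rect(ct,mt["pink"],18,(546,380))["uv"];b=rect(cs,ms["pink"],18,(546,370))["uv"]
print("carton top/wrist",tri(ct,a,c,W["carton"]["uv"]),"top/side",tri(ct,a,cs,b))
P=pts(c,z["d"])
for n,(u,w) in dict(bigfloor=(320,142),smallfloor=(380,142),rim=(361,142),table=(250,200),roll=(275,225)).items(): print(n,np.median(P[w-3:w+4,u-1:u+2].reshape(-1,3),0).round(1))
go(500,-60,260,3.30)
```

```text
carton {'rect': array([543. , 380.1]), 'size': (71.3, 98.5), 'ang': 6.3, 'cen': array([543.2, 380.9]), 'uv': (363.3, 240.9)}
tray {'rect': array([428.3, 335.2]), 'size': (93.5, 143.9), 'ang': 6.0, 'cen': array([431.5, 340.5]), 'uv': (347.2, 149.2)}
carton top/wrist (array([547.3, 383.2,   6.9]), 0.1) top/side (array([546.1, 382.5,   8.7]), 2.0)
bigfloor [428.8 306.6   2.9]
smallfloor [417.4 379.7   2.9]
rim [420.4 355.4  10.7]
table [ 5.168e+02  2.286e+02 -5.000e-01]
roll [539.2 266.3  18.6]
shift [  17.7 -369.2   -0.9] turn -0.003 t 0.98
```

```bash
python3 -c "
from h import *
z=np.load('w1.npz');f=cam('wrist');c=(f[0],f[1],f[2],z['o'],z['M'])
P=plane(c,[(275,98),(405,99),(401,185),(274,184)],11)[:,:2];print(P.round(1),P.mean(0).round(1),np.degrees(np.arctan2(-(P[1]-P[0])[0],(P[1]-P[0])[1])),np.degrees(np.arctan2(-(P[2]-P[3])[0],(P[2]-P[3])[1])))"
```

```text
[[385.7 246.2]
 [363.3 397.1]
 [465.1 414.9]
 [488.4 257.8]] [425.6 329. ] 8.452711573331701 8.428406888361785
```

>>> send_path:
  offsets: "0 -35 0 0 1 | 0 -75 0 0 1 | 0 -115 0 0 1 | 5 -155 0 0 1 | 5 -195 0 0 1"

```text
t: 1.4
eef_pos: [483.0, 116.6, 259.2]
tcp_rot: [3.141, -0.001, -2.981]
ft_force: [1.2, 0.6, -0.9]
opening: 1.001
grip_force: 0.0
```

>>> send_path:
  offsets: "0 -40 0 0 1 | 5 -80 0 0 1 | 10 -120 0 0 1 | 10 -155 0 0 1 | 13 -174 0 0 1"

```text
t: 1.82
eef_pos: [499.1, -58.7, 259.2]
tcp_rot: [-3.141, 0.0, -2.983]
ft_force: [-0.0, 0.5, -0.5]
opening: 1.001
grip_force: 0.0
```

```bash
python3 -c "
from h import *
c,p,d=shot('wrist','w2'); np.savez('w2.npz',p=p,d=d,o=c[3],M=c[4])"
```

```text
(no output)
```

View pics/w2.png

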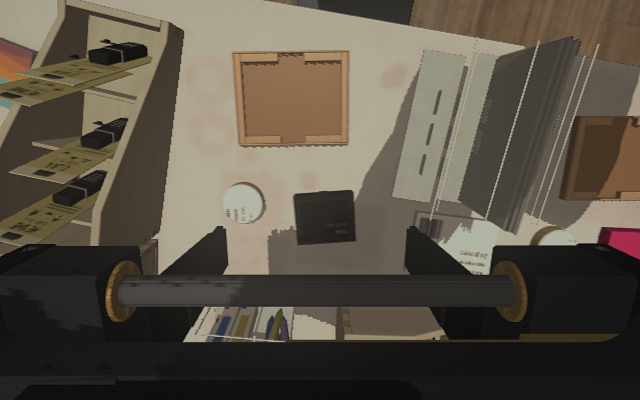

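Wrist view: ink pad at (325,217), roll B at (242,203), card tray corners near (234,52), (349,51), (348,144) and (239,146).

Run:
```python
from h import *
z=np.load("w2.npz");f=cam("wrist");c=(f[0],f[1],f[2],z["o"],z["M"]);P=pts(c,z["d"])
p=z["p"]; D=P[...,2]
def show(n,m,zz):
    k=max(cv2.findContours(m.astype(np.uint8),cv2.RETR_EXTERNAL,cv2.CHAIN_APPROX_NONE)[0],key=cv2.contourArea)
    w=plane(c,k[:,0],zz)[:,:2].astype(np.float32); print(n,cv2.minAreaRect(w),"h",np.median(D[m]).round(1)); 
def win(u0,u1,v0,v1): m=np.zeros(D.shape,bool); m[v0:v1,u0:u1]=1; return m
show("ink",win(280,370,180,250)&(D>12)&(D<26)&(p.max(2)<75),19)
show("roll",win(215,270,175,230)&(D>13)&(D<24)&(p.min(2)>100),18)
h,s,v=cv2.split(cv2.cvtColor(p,cv2.COLOR_RGB2HSV)); show("ctray",win(220,360,40,155)&(s>80)&(h<22),11)
C=plane(c,[(234,52),(349,51),(348,144),(239,146)],11)[:,:2]; print(C.mean(0))
T=cam("top"); print(tri(T,(320.2,223.4),c,(325,218)), tri(T,(358.6,224.8),c,(242,203)), tri(T,(344.1,273.1),c,(292,99)))
```

```bash
python3 -c "
import cv2;i=cv2.imread('pics/w2.png')[180:255,215:370];cv2.imwrite('pics/w2c.png',cv2.convertScaleAbs(cv2.resize(i,None,fx=5,fy=5),alpha=1.5))"
```

```text
ink ((558.0375366210938, -37.84394836425781), (67.31824493408203, 74.90966033935547), 13.112696647644043) h 19.4
roll ((556.1929931640625, -142.59066772460938), (49.92514419555664, 50.269622802734375), 42.049903869628906) h 18.3
ctray ((421.8237609863281, -99.6619873046875), (105.75212860107422, 132.96258544921875), 9.827105522155762) h 3.4
[422.57303452 -98.46764206]
(array([562.2, -36. ,   4.8]), 0.8) (array([ 553.7, -141.7,   23.1]), 0.7) (array([423.2, -95.2,  69.3]), 1.1)
```

View pics/w2c.png

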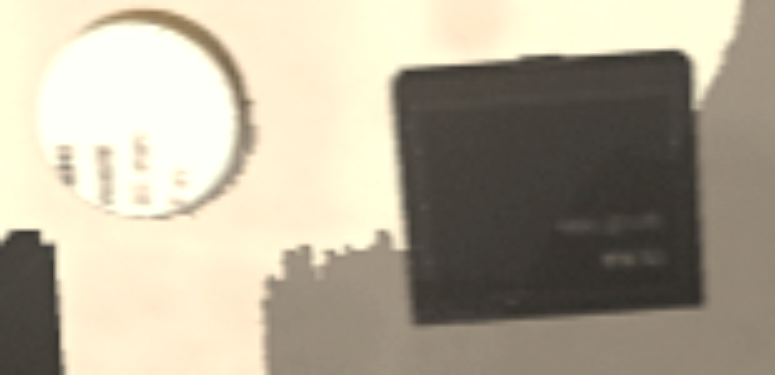

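The white-label roll is confirmed in the crop at (140,115), with the ink pad beside it. Their heights, 18.3 and 19.4 mm, fit. I'll use ink pad (560,-37) with yaw 0.228, roll B (556,-143) and card tray (422.5,-98.7) with yaw 0.172.

```bash
python3 -c "
from h import *
go(560,-37,10,3.37)"
```

```text
shift [-63.8  13.4 249. ] turn -0.071 t 1.87
```

>>> send_path:
  offsets: "-30 7 20 -0.071 1 | -64 13 40 -0.071 1 | -64 13 80 -0.071 1 | -64 13 120 -0.071 1 | -64 13 160 -0.071 1"

```text
t: 2.28
eef_pos: [559.9, -32.0, 97.6]
tcp_rot: [3.142, 0.0, -2.91]
ft_force: [1.8, 0.4, -0.6]
opening: 1.001
grip_force: 0.0
```

```bash
python3 -c "
from h import *
go(560,-37,10,3.37)"
```

```text
shift [ 1.1 -4.9 87.6] turn 0.003 t 2.28
```

>>> send_path:
  offsets: "0 -5 30 0 1 | 0 -5 45 0 1 | 0 -5 45 0 1 | 0 -5 45 0 1"

```text
t: 2.62
eef_pos: [560.9, -37.5, 53.9]
tcp_rot: [3.141, -0.001, -2.911]
ft_force: [0.3, 1.0, 1.0]
opening: 1.001
grip_force: 0.0
```

```bash
python3 -c "
from h import *
go(560,-37,10,3.37)"
```

```text
shift [ 0.7  0.7 43.9] turn 0.003 t 2.62
```

>>> send_path:
  offsets: "0 0 20 0 1 | 0 0 35 0 1 | 0 0 44 0 1 | 0 0 44 0 1 | 0 0 44 0 1"

```text
t: 3.03
eef_pos: [561.5, -38.3, 11.2]
tcp_rot: [-3.141, 0.001, -2.911]
ft_force: [-0.5, 1.1, 0.2]
opening: 1.003
grip_force: 0.0
```

>>> send_path:
  offsets: "0 0 0 0 0.6 | 0 0 0 0 0.6 | 0 0 0 0 0.6 | 0 0 0 0 0.6 | 0 0 0 0 0.6"

```text
t: 3.45
eef_pos: [561.4, -38.5, 10.9]
tcp_rot: [-3.141, 0.001, -2.911]
ft_force: [-0.9, 0.2, 6.8]
opening: 0.792
grip_force: 30.0
```

>>> send_path:
  offsets: "0 0 -15 0 0 | 0 0 -50 0 0 | 0 0 -90 0 0 | 0 0 -130 0 0 | 0 0 -165 0 0"

```text
t: 3.87
eef_pos: [560.9, -38.6, 177.7]
tcp_rot: [-3.141, 0.001, -2.911]
ft_force: [1.1, -0.2, -0.7]
opening: 0.791
grip_force: 30.0
```

>>> send_path:
  offsets: "0 0 -20 0 0 | 0 0 -20 0 0 | 0 0 -20 0 0"

```text
t: 4.12
eef_pos: [561.2, -38.6, 196.0]
tcp_rot: [-3.141, 0.002, -2.911]
ft_force: [-0.1, 0.4, -1.5]
opening: 0.793
grip_force: 30.0
```

```bash
python3 -c "
from h import *
go(430.5,306.5,196,3.294)"
```

```text
shift [ 48.5 365.8  -0.4] turn 0.078 t 4.12
```

>>> send_path:
  offsets: "0 25 0 0.02 0 | 10 60 0 0.04 0 | 15 95 0 0.06 0 | 20 130 0 0.078 0 | 25 165 0 0.078 0"

```text
t: 4.53
eef_pos: [497.5, 117.5, 193.5]
tcp_rot: [3.141, -0.003, -2.991]
ft_force: [0.5, 0.5, -0.0]
opening: 0.792
grip_force: 30.0
```

>>> send_path:
  offsets: "5 35 0 0 0 | 10 70 0 0 0 | 15 105 0 0 0 | 20 140 0 0 0 | 25 170 0 0 0"

```text
t: 4.95
eef_pos: [447.1, 282.3, 193.5]
tcp_rot: [-3.141, -0.003, -2.989]
ft_force: [0.6, 0.1, -0.9]
opening: 0.793
grip_force: 30.0
```

>>> send_path:
  offsets: "0 20 0 0 0 | 0 20 0 0 0 | 0 20 0 0 0"

```text
t: 5.2
eef_pos: [444.7, 300.7, 193.6]
tcp_rot: [-3.141, -0.003, -2.987]
ft_force: [-0.5, -0.5, 0.0]
opening: 0.79
grip_force: 30.0
```

```bash
python3 -c "
from h import *
go(430.5,306.5,30,3.294)"
```

```text
shift [ 12.8   8.1 163.6] turn 0.002 t 5.2
```

>>> send_path:
  offsets: "6 4 20 0 0 | 13 8 55 0 0 | 13 8 90 0 0 | 13 8 125 0 0 | 13 8 145 0 0"

```text
t: 5.62
eef_pos: [430.3, 304.3, 46.6]
tcp_rot: [-3.14, -0.004, -2.991]
ft_force: [-0.0, 0.2, -0.4]
opening: 0.792
grip_force: 30.0
```

>>> send_path:
  offsets: "0 0 0 0 0 | 0 0 0 0 0"

```text
t: 5.78
eef_pos: [431.4, 305.1, 49.4]
tcp_rot: [-3.141, -0.003, -2.991]
ft_force: [1.0, 0.6, -0.3]
opening: 0.79
grip_force: 30.0
```

```bash
python3 -c "
from h import *
go(430.5,306.5,14,3.294)
c,p,d=shot('wrist','w3')"
```

```text
shift [ 0.5  1.5 35.4] turn -0.001 t 5.78
```

View pics/w3.png

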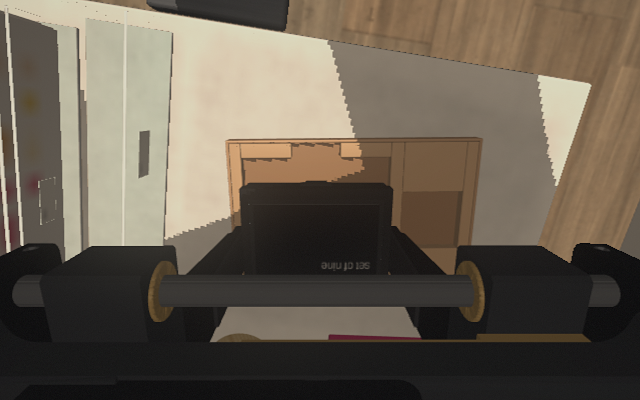

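The pad (316,235) sits over the big well (240–392) with the small well clear to its right. Lowering.

>>> send_path:
  offsets: "0 1 15 0 0 | 0 1 26 0 0 | 0 1 32 0 0 | 0 1 35 0 0 | 0 1 35 0 0"

```text
t: 6.25
eef_pos: [431.4, 307.2, 15.2]
tcp_rot: [-3.142, -0.0, -2.989]
ft_force: [0.3, -0.0, -0.0]
opening: 0.79
grip_force: 30.0
```

>>> send_path:
  offsets: "0 0 0 0 0.86 | 0 0 0 0 0.86 | 0 0 0 0 0.86 | 0 0 0 0 0.86"

```text
t: 6.58
eef_pos: [431.5, 307.5, 15.6]
tcp_rot: [3.141, 0.001, -2.989]
ft_force: [1.1, -0.3, 0.1]
opening: 0.858
grip_force: 0.0
```

>>> send_path:
  offsets: "0 0 -15 0 0.9 | 0 0 -40 0 0.9 | 0 0 -80 0 1 | 0 0 -120 0 1 | 0 0 -140 0 1"

```text
t: 7.0
eef_pos: [432.2, 307.8, 159.5]
tcp_rot: [3.14, 0.004, -2.989]
ft_force: [0.2, 0.6, 0.5]
opening: 0.987
grip_force: 0.0
```

```bash
python3 -c "
from h import *
go(627,316,180,3.294)
c,p,d=shot('wrist','w4');np.savez('w4.npz',p=p,d=d,o=c[3],M=c[4])"
```

```text
shift [-193.9  -21.5  -19.7] turn 0.0 t 7.0
```

View pics/w4.png

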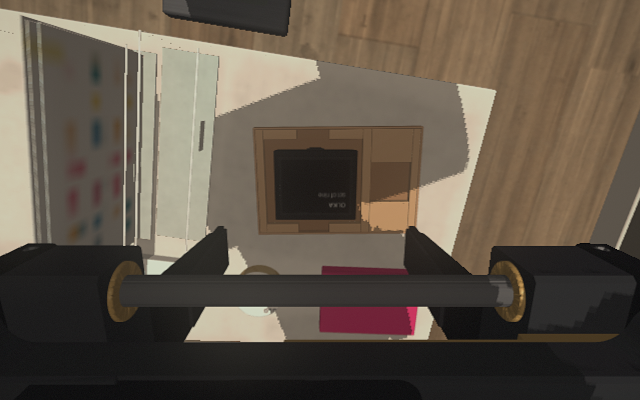

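The ink pad (316,184) lies flat in the big well. Now the stamp: I'll view it from closer.

>>> send_path:
  offsets: "-35 -5 -15 0 1 | -70 -10 -40 0 1 | -105 -15 -60 0 1 | -125 -15 -60 0 1 | -125 -15 -60 0 1"

```text
t: 7.47
eef_pos: [560.9, 311.4, 215.9]
tcp_rot: [3.141, 0.003, -2.991]
ft_force: [0.8, -0.3, 0.3]
opening: 1.002
grip_force: 0.0
```

>>> send_path:
  offsets: "0 0 0 0 1"

```text
t: 7.55
eef_pos: [557.3, 311.1, 214.4]
tcp_rot: [-3.141, -0.001, -2.99]
ft_force: [-0.8, -0.0, 0.4]
opening: 0.997
grip_force: 0.0
```

Run:
```python
from h import *
c,p,d=shot('wrist','w5');np.savez('w5.npz',p=p,d=d,o=c[3],M=c[4]);P=pts(c,d)
m=(P[...,2]>60)&(P[...,2]<76)&(np.hypot(P[...,0]-627,P[...,1]-316)<35)&(d>0)
k=max(cv2.findContours(m.astype(np.uint8),cv2.RETR_EXTERNAL,cv2.CHAIN_APPROX_NONE)[0],key=cv2.contourArea)
print(cv2.minAreaRect(plane(c,k[:,0],68)[:,:2].astype(np.float32)),np.median(P[m],0),k[:,0].mean(0))
u,v=k[:,0].mean(0).astype(int); cv2.imwrite('pics/w5c.png',cv2.convertScaleAbs(cv2.resize(p[max(v-60,0):v+60,u-80:u+80,::-1],None,fx=4,fy=4),alpha=2.2))
```

```text
((629.80615234375, 323.14300537109375), (21.99126434326172, 23.99558448791504), 86.31298828125) [630.11639529 323.24885081  67.62358945] [316.76712329 258.4109589 ]
```

View pics/w5c.png

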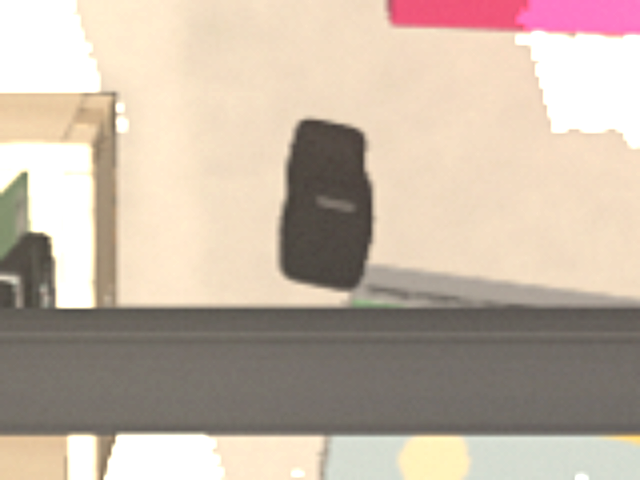

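The stamp top is at (630,323), height 67.6, yaw about -3.5°. The picture box corner lies behind it and the plant box to its left, so I'll approach with narrow fingers.

```bash
python3 -c "
from h import *
go(630,323,110,3.08)"
```

```text
shift [-74.7   0.6 104.3] turn 0.214 t 7.6
```

>>> send_path:
  offsets: "-25 0 0 0.12 0.42 | -50 0 30 0.21 0.42 | -70 0 60 0.21 0.42 | -70 0 80 0.21 0.42 | -70 0 80 0.21 0.42"

```text
t: 8.02
eef_pos: [623.9, 321.3, 129.9]
tcp_rot: [-3.138, -0.008, 3.084]
ft_force: [-0.1, -0.6, -0.6]
opening: 0.706
grip_force: 0.0
```

```bash
python3 -c "
from h import *
go(630,323,36,3.08)"
```

```text
shift [-6.7  2.4 93.8] turn 0.004 t 8.02
```

>>> send_path:
  offsets: "-6 2 0 0 0.42 | -6 2 0 0 0.42 | -6 2 10 0 0.42 | -6 2 20 0 0.42 | -6 2 20 0 0.42"

```text
t: 8.43
eef_pos: [631.5, 323.5, 113.7]
tcp_rot: [-3.141, -0.002, 3.084]
ft_force: [-0.3, 0.1, -0.1]
opening: 0.426
grip_force: 0.0
```

```bash
python3 -c "
from h import *
go(630,323,36,3.08)"
```

```text
shift [ 1.3 -0.5 77.7] turn 0.004 t 8.43
```

>>> send_path:
  offsets: "1 0 20 0 0.42 | 1 0 45 0 0.42 | 1 0 65 0 0.42 | 1 0 77 0 0.42 | 1 0 77 0 0.42"

```text
t: 8.85
eef_pos: [630.3, 323.3, 35.7]
tcp_rot: [-3.14, -0.004, 3.084]
ft_force: [-0.1, -0.2, -0.6]
opening: 0.42
grip_force: 0.0
```

>>> send_path:
  offsets: "0 0 0 0 0 | 0 0 0 0 0 | 0 0 0 0 0 | 0 0 0 0 0"

```text
t: 9.18
eef_pos: [632.1, 324.0, 39.7]
tcp_rot: [3.141, 0.002, 3.084]
ft_force: [-0.1, -0.3, 3.0]
opening: 0.236
grip_force: 30.0
```

>>> send_path:
  offsets: "0 0 -20 0 0 | 0 0 -50 0 0 | 0 0 -80 0 0 | 0 0 -90 0 0 | 0 0 -90 0 0"

```text
t: 9.6
eef_pos: [632.7, 324.3, 132.0]
tcp_rot: [3.139, 0.005, 3.084]
ft_force: [-0.2, -0.0, -0.1]
opening: 0.236
grip_force: 30.0
```

```bash
python3 -c "
from h import *
go(418.5,378.7,126,3.294)"
```

```text
shift [217.   42.    4.9] turn -0.21 t 9.6
```

>>> send_path:
  offsets: "25 5 0 -0.1 0 | 60 12 0 -0.21 0 | 100 20 0 -0.21 0 | 140 27 0 -0.21 0 | 175 34 0 -0.21 0"

```text
t: 10.02
eef_pos: [455.8, 367.4, 126.8]
tcp_rot: [-3.141, -0.002, -2.99]
ft_force: [-0.1, 1.6, 0.1]
opening: 0.234
grip_force: 30.0
```

```bash
python3 -c "
from h import *
go(418.5,378.7,126,3.294)"
```

```text
shift [35.2 16.8  0.9] turn -0.0 t 10.02
```

>>> send_path:
  offsets: "20 9 0 0 0 | 33 16 0 0 0 | 33 16 20 0 0 | 33 16 40 0 0 | 33 16 50 0 0"

```text
t: 10.43
eef_pos: [423.1, 378.3, 75.9]
tcp_rot: [-3.141, -0.002, -2.989]
ft_force: [0.5, 0.6, -1.3]
opening: 0.237
grip_force: 30.0
```

>>> send_path:
  offsets: "0 0 0 0 0 | 0 0 0 0 0"

```text
t: 10.6
eef_pos: [424.0, 378.4, 77.7]
tcp_rot: [-3.141, -0.001, -2.99]
ft_force: [0.3, -0.2, -0.1]
opening: 0.237
grip_force: 30.0
```

Run:
```python
from h import *
go(418.5,378.7,43,3.294)
c,p,d=shot('wrist','w6');cv2.imwrite('pics/w6.png',cv2.convertScaleAbs(p[:,:,::-1],alpha=1.7))
```

```text
shift [ 5.3  1.1 34.7] turn -0.001 t 10.6
```

View pics/w6.png

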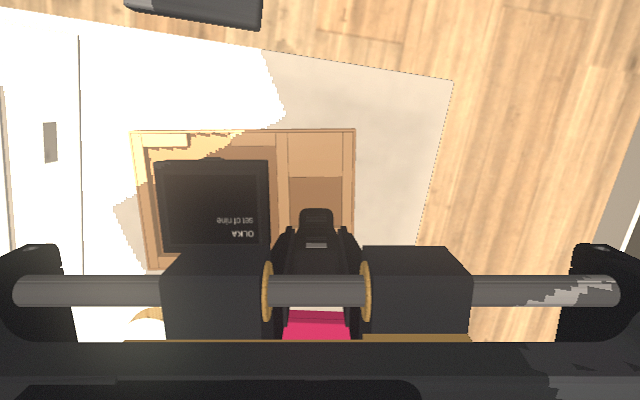

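The stamp foot (317,212) is over the small well (290–343). I'll shift 5 mm and lower it.

>>> send_path:
  offsets: "5 1 10 0 0 | 5 1 20 0 0 | 5 1 28 0 0 | 5 1 33 0 0 | 5 1 33 0 0"

```text
t: 11.07
eef_pos: [418.5, 378.6, 44.3]
tcp_rot: [-3.141, -0.001, -2.99]
ft_force: [0.5, -0.4, -0.0]
opening: 0.235
grip_force: 30.0
```

>>> send_path:
  offsets: "0 0 0 0 0 | 0 0 0 0 0"

```text
t: 11.23
eef_pos: [418.9, 379.0, 45.5]
tcp_rot: [3.141, 0.0, -2.99]
ft_force: [-0.3, -0.3, -0.1]
opening: 0.241
grip_force: 30.0
```

```bash
python3 -c "
from h import *
go(418.5,378.7,43)"
```

```text
shift [ 0.5 -0.2  2.5] turn 0 t 11.23
```

>>> send_path:
  offsets: "0 0 1 0 0 | 0 0 2 0 0 | 0 0 2 0 0"

```text
t: 11.48
eef_pos: [418.7, 378.9, 43.3]
tcp_rot: [3.141, 0.0, -2.989]
ft_force: [-0.2, 0.5, -0.2]
opening: 0.234
grip_force: 30.0
```

>>> send_path:
  offsets: "0 0 1 0 0 | 0 0 1.5 0 0 | 0 0 1.5 0 0"

```text
t: 11.73
eef_pos: [418.8, 379.0, 42.7]
tcp_rot: [3.141, 0.001, -2.989]
ft_force: [-1.5, -1.5, 10.5]
opening: 0.239
grip_force: 30.0
```

Contact at 42.7 as expected. Release and back off upward.

>>> send_path:
  offsets: "0 0 0 0 0.45 | 0 0 0 0 0.45 | 0 0 0 0 0.45 | 0 0 0 0 0.45"

```text
t: 12.07
eef_pos: [418.6, 378.9, 41.6]
tcp_rot: [-3.142, -0.0, -2.989]
ft_force: [0.4, 0.2, 0.1]
opening: 0.434
grip_force: 0.0
```

>>> send_path:
  offsets: "0 0 -20 0 0.45 | 0 0 -55 0 0.45 | 0 0 -90 0 0.45 | 0 0 -110 0 0.75 | 0 0 -110 0 0.75"

```text
t: 12.48
eef_pos: [420.0, 379.9, 155.9]
tcp_rot: [3.139, 0.006, -2.989]
ft_force: [0.3, 0.0, 0.4]
opening: 0.539
grip_force: 0.0
```

```bash
python3 -c "
from h import *
c,p,d=shot('wrist','w7');np.savez('w7.npz',p=p,d=d,o=c[3],M=c[4]);P=pts(c,d)
m=(P[...,2]>62)&(P[...,2]<80)&(np.hypot(P[...,0]-418,P[...,1]-379)<40)
print(np.median(P[m],0),m.sum())
go(551,266,120,3.294)"
```

```text
[417.03914423 378.68293934  70.65561726] 766
shift [-112.9 -132.1   33.8] turn -0.0 t 12.53
```

The stamp stands, top at 70.7. On to roll A.

>>> send_path:
  offsets: "-20 -30 -10 0 0.75 | -30 -60 -10 0 0.75 | -45 -90 -10 0 0.75 | -55 -120 -10 0 0.75 | -55 -132 -10 0 0.75"

```text
t: 12.95
eef_pos: [494.4, 253.9, 160.3]
tcp_rot: [-3.141, -0.001, -2.991]
ft_force: [0.1, -1.0, 0.6]
opening: 0.748
grip_force: 0.0
```

>>> send_path:
  offsets: "0 0 0 0 0.75 | 0 0 0 0 0.75"

```text
t: 13.12
eef_pos: [492.6, 256.5, 160.8]
tcp_rot: [-3.142, -0.002, -2.991]
ft_force: [-0.2, 0.6, -0.2]
opening: 0.752
grip_force: 0.0
```

```bash
python3 - <<'E'
from h import *
c,p,d=shot('wrist','w8');P=pts(c,d)
m=(P[...,2]>14.5)&(P[...,2]<23)&(np.hypot(P[...,0]-551,P[...,1]-266)<38)
cs=max(cv2.findContours(m.astype(np.uint8),cv2.RETR_EXTERNAL,cv2.CHAIN_APPROX_NONE)[0],key=cv2.contourArea)
w=plane(c,cs[:,0],18)[:,:2].astype(np.float32)
print(cv2.minEnclosingCircle(w),cv2.minAreaRect(w),np.median(P[m],0))
E
python3 -c "
from h import *
go(551,266,70,3.294)"
```

```text
((550.8224487304688, 265.94293212890625), 25.722461700439453) ((550.6107788085938, 266.0684814453125), (50.521915435791016, 50.20648193359375), 8.599177360534668) [550.15088026 265.92674566  18.26789895]
shift [-59.3  -0.1  91. ] turn -0.0 t 13.17
```

>>> send_path:
  offsets: "-20 0 0 0 0.75 | -45 0 20 0 0.75 | -59 0 50 0 0.75 | -59 0 80 0 0.75 | -59 0 90 0 0.75"

```text
t: 13.58
eef_pos: [549.4, 266.4, 67.5]
tcp_rot: [-3.141, -0.005, -2.988]
ft_force: [-0.7, -0.2, -1.1]
opening: 0.75
grip_force: 0.0
```

>>> send_path:
  offsets: "0 0 0 0 0.75 | 0 0 0 0 0.75"

```text
t: 13.75
eef_pos: [550.8, 266.5, 72.1]
tcp_rot: [-3.142, -0.001, -2.988]
ft_force: [-0.1, 1.4, 0.6]
opening: 0.752
grip_force: 0.0
```

```bash
python3 -c "
from h import *
go(550.7,266,6,3.294)"
```

```text
shift [ 0.1 -0.5 66.1] turn 0.001 t 13.75
```

>>> send_path:
  offsets: "0 0 20 0 0.75 | 0 0 45 0 0.75 | 0 0 60 0 0.75 | 0 0 65 0 0.75 | 0 0 65 0 0.75"

```text
t: 14.17
eef_pos: [551.3, 266.1, 7.5]
tcp_rot: [3.141, 0.0, -2.989]
ft_force: [0.5, 1.2, 0.2]
opening: 0.751
grip_force: 0.0
```

>>> send_path:
  offsets: "0 0 0 0 0 | 0 0 0 0 0 | 0 0 0 0 0 | 0 0 0 0 0"

```text
t: 14.5
eef_pos: [551.7, 265.9, 7.8]
tcp_rot: [3.141, 0.002, -2.989]
ft_force: [1.4, -1.1, 3.0]
opening: 0.529
grip_force: 10.0
```

>>> send_path:
  offsets: "0 0 -20 0 0 | 0 0 -50 0 0 | 0 0 -80 0 0 | 0 0 -100 0 0 | 0 0 -100 0 0"

```text
t: 14.92
eef_pos: [553.0, 266.3, 111.4]
tcp_rot: [3.14, 0.007, -2.989]
ft_force: [-0.2, 0.1, 0.3]
opening: 0.519
grip_force: 30.0
```

Run:
```python
from h import *
f=cam("wrist")
for n in ("w4","w7"):
    z=np.load(n+".npz");c=(f[0],f[1],f[2],z["o"],z["M"]);P=pts(c,z["d"])
    m=(P[...,2]>17)&(P[...,2]<27)&(np.abs(P[...,0]-430)<55)&(np.abs(P[...,1]-307)<60)
    k=max(cv2.findContours(m.astype(np.uint8),cv2.RETR_EXTERNAL,cv2.CHAIN_APPROX_NONE)[0],key=cv2.contourArea)
    print(n,cv2.minAreaRect(plane(c,k[:,0],22)[:,:2].astype(np.float32)),np.median(P[m],0))
go(430.5,307,110,3.294)
```

```text
w4 ((428.9947509765625, 306.8475036621094), (65.94588470458984, 75.32350158691406), 8.679368019104004) [428.0122959  306.73258673  22.37868486]
w7 ((428.5082702636719, 307.322265625), (66.22003173828125, 75.93164825439453), 8.629162788391113) [428.03072574 307.33800084  22.39496319]
shift [114.9  58.8   0.7] turn -0.0 t 14.92
```

>>> send_path:
  offsets: "25 12 0 0 0 | 60 30 0 0 0 | 95 48 0 0 0 | 115 59 0 0 0 | 115 59 0 0 0"

```text
t: 15.33
eef_pos: [424.5, 307.2, 106.5]
tcp_rot: [-3.141, -0.003, -2.987]
ft_force: [0.2, 0.2, 0.3]
opening: 0.516
grip_force: 30.0
```

>>> send_path:
  offsets: "0 0 40 0 0 | 0 0 60 0 0 | 0 0 60 0 0 | 0 0 60 0 0"

```text
t: 15.67
eef_pos: [428.7, 306.2, 46.2]
tcp_rot: [-3.141, -0.002, -2.99]
ft_force: [0.4, -0.1, 0.3]
opening: 0.519
grip_force: 30.0
```

```bash
python3 -c "
from h import *
go(429.7,307,32)
c,p,d=shot('wrist','w9')"
```

```text
shift [-1.1  0.6 14.2] turn 0 t 15.67
```

View pics/w9.png

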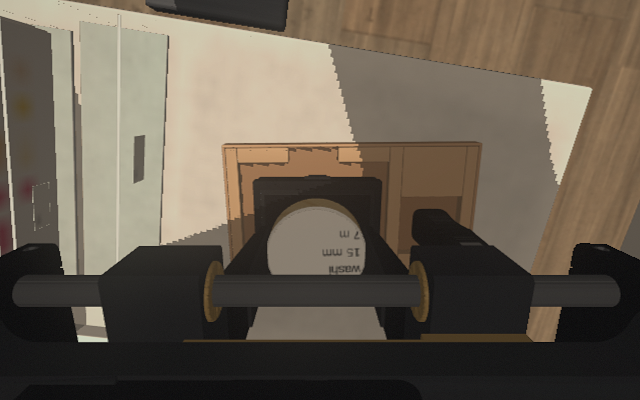

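The roll (316,240) is centred over the pad and the stamp stands at (440,235). Lowering to contact at about 30.

>>> send_path:
  offsets: "-1 0.5 8 0 0 | -1 0.5 12 0 0 | -1 0.5 14 0 0 | -1 0.5 14 0 0"

```text
t: 16.05
eef_pos: [429.6, 307.2, 32.6]
tcp_rot: [3.142, -0.0, -2.989]
ft_force: [-0.0, 0.2, -0.1]
opening: 0.52
grip_force: 30.0
```

>>> send_path:
  offsets: "0 0 1.5 0 0 | 0 0 1.5 0 0"

```text
t: 16.22
eef_pos: [429.7, 307.2, 31.3]
tcp_rot: [3.141, 0.0, -2.989]
ft_force: [0.2, -0.3, -0.6]
opening: 0.516
grip_force: 30.0
```

>>> send_path:
  offsets: "0 0 1 0 0 | 0 0 1 0 0 | 0 0 1 0 0"

```text
t: 16.47
eef_pos: [429.6, 307.2, 30.3]
tcp_rot: [3.141, 0.0, -2.989]
ft_force: [0.5, -0.1, -0.6]
opening: 0.521
grip_force: 30.0
```

Down to contact, release, and back off. Then toward the carton.

>>> send_path:
  offsets: "0 0 0.7 0 0 | 0 0 0.7 0 0"

```text
t: 16.63
eef_pos: [429.7, 307.2, 29.7]
tcp_rot: [3.141, 0.0, -2.989]
ft_force: [0.2, 0.4, 2.5]
opening: 0.519
grip_force: 30.0
```

>>> send_path:
  offsets: "0 0 0 0 0.65 | 0 0 0 0 0.65 | 0 0 0 0 0.65 | 0 0 0 0 0.65"

```text
t: 16.97
eef_pos: [429.6, 307.2, 29.5]
tcp_rot: [3.142, 0.0, -2.989]
ft_force: [0.7, -0.4, 0.4]
opening: 0.647
grip_force: 0.0
```

>>> send_path:
  offsets: "0 0 -20 0 0.65 | 0 0 -60 0 0.65 | 0 0 -100 0 0.65 | 0 0 -150 0 1 | 0 0 -150 0 1"

```text
t: 17.38
eef_pos: [431.2, 308.2, 185.4]
tcp_rot: [3.139, 0.008, -2.989]
ft_force: [-0.4, 0.2, 0.2]
opening: 0.741
grip_force: 0.0
```

Run:
```python
from h import *
c,p,d=shot('wrist','w10');P=pts(c,d)
m=(P[...,2]>36)&(P[...,2]<45)&(np.hypot(P[...,0]-429,P[...,1]-307)<38)
k=max(cv2.findContours(m.astype(np.uint8),cv2.RETR_EXTERNAL,cv2.CHAIN_APPROX_NONE)[0],key=cv2.contourArea)
print(cv2.minEnclosingCircle(plane(c,k[:,0],40.4)[:,:2].astype(np.float32)),np.median(P[m],0))
m=(P[...,2]>13)&(P[...,2]<23)&(np.abs(P[...,0]-545)<55)&(np.abs(P[...,1]-380)<65)&(p[...,0].astype(int)>p[...,1]+50)
k=max(cv2.findContours(m.astype(np.uint8),cv2.RETR_EXTERNAL,cv2.CHAIN_APPROX_NONE)[0],key=cv2.contourArea)
print("carton",cv2.minAreaRect(plane(c,k[:,0],18)[:,:2].astype(np.float32)),np.median(P[m],0))
go(546,380,120,np.pi/2+0.108)
```

```text
((429.1278381347656, 307.03076171875), 25.49378776550293) [428.73804369 306.92212512  40.2123546 ]
carton ((573.2573852539062, 381.5844421386719), (15.354120254516602, 93.79316711425781), 8.580215454101562) [562.30655456 369.6713104   18.37462644]
shift [-124.    53.5   65.3] turn 1.615 t 17.43
```

View pics/w10.png

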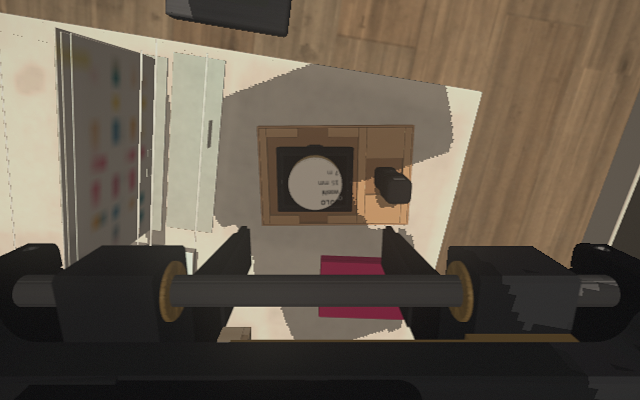

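Stamp set done: roll (315,182) is centred on the pad to within 0.5 mm, and the stamp is upright at (392,184). Now turn for the carton.

>>> send_path:
  offsets: "-10 10 0 0.12 1 | -20 20 0 0.24 1 | -30 30 0 0.36 1 | -40 40 0 0.48 1 | -50 53 0 0.6 1"

```text
t: 17.85
eef_pos: [471.0, 367.2, 177.9]
tcp_rot: [-3.14, -0.001, 2.688]
ft_force: [0.3, -0.4, 0.8]
opening: 0.995
grip_force: 0.0
```

>>> send_path:
  offsets: "0 0 0 0.12 1 | 0 0 0 0.24 1 | 0 0 0 0.36 1 | 0 0 0 0.48 1 | 0 0 0 0.6 1"

```text
t: 18.27
eef_pos: [470.6, 366.9, 177.7]
tcp_rot: [-3.139, -0.0, 2.088]
ft_force: [-0.5, -0.6, -0.8]
opening: 1.002
grip_force: 0.0
```

>>> send_path:
  offsets: "0 0 0 0.12 1 | 0 0 0 0.24 1 | 0 0 0 0.36 1 | 0 0 0 0.415 1 | 0 0 0 0.415 1"

```text
t: 18.68
eef_pos: [470.6, 366.9, 177.9]
tcp_rot: [-3.14, 0.001, 1.676]
ft_force: [-0.1, 0.3, 0.3]
opening: 1.0
grip_force: 0.0
```

```bash
python3 - <<'E'
from h import *
c,p,d=shot('wrist','w11');P=pts(c,d)
m=(P[...,2]>13)&(P[...,2]<23)&(np.abs(P[...,0]-545)<55)&(np.abs(P[...,1]-380)<65)&(p[...,0].astype(int)>p[...,1]+50)
k=max(cv2.findContours(m.astype(np.uint8),cv2.RETR_EXTERNAL,cv2.CHAIN_APPROX_NONE)[0],key=cv2.contourArea)
print("carton",cv2.minAreaRect(plane(c,k[:,0],18)[:,:2].astype(np.float32)),np.median(P[m],0))
go(546,380,80,np.pi/2+0.108)
E
```

```text
carton ((545.150146484375, 380.9311828613281), (67.71971130371094, 98.75613403320312), 6.065916538238525) [544.89750897 383.791       18.45116444]
shift [ 4.8 76.5 98. ] turn 0.001 t 18.73
```

Carton measured at (545.3,380.6), 68 x 99, yaw 6.1°, height 18.4.

>>> send_path:
  offsets: "2 30 20 0 1 | 5 60 50 0 1 | 5 76 80 0 1 | 5 76 98 0 1 | 5 76 98 0 1"

```text
t: 19.15
eef_pos: [544.7, 378.9, 76.1]
tcp_rot: [-3.134, 0.003, 1.68]
ft_force: [0.1, 1.5, 0.1]
opening: 1.0
grip_force: 0.0
```

>>> send_path:
  offsets: "0 0 0 0 1 | 0 0 0 0 1"

```text
t: 19.32
eef_pos: [546.0, 380.6, 82.5]
tcp_rot: [3.141, -0.0, 1.68]
ft_force: [0.6, 0.7, -0.1]
opening: 0.999
grip_force: 0.0
```

```bash
python3 -c "
from h import *
go(545.4,380.6,7,np.pi/2+0.106)"
```

```text
shift [ 0.1 -0.7 75.5] turn 0.003 t 19.32
```

>>> send_path:
  offsets: "0 -0.7 25 0 1 | 0 -0.7 50 0 1 | 0 -0.7 68 0 1 | 0 -0.7 75 0 1 | 0 -0.7 75 0 1"

```text
t: 19.73
eef_pos: [545.0, 380.3, 6.6]
tcp_rot: [-3.141, 0.0, 1.68]
ft_force: [0.4, -0.9, 0.5]
opening: 1.0
grip_force: 0.0
```

>>> send_path:
  offsets: "0 0 0 0 0 | 0 0 0 0 0 | 0 0 0 0 0 | 0 0 0 0 0 | 0 0 0 0 0"

```text
t: 20.15
eef_pos: [545.7, 380.5, 7.4]
tcp_rot: [3.14, -0.001, 1.679]
ft_force: [-0.9, -0.3, 6.4]
opening: 0.711
grip_force: 30.0
```

>>> send_path:
  offsets: "0 0 -20 0 0 | 0 0 -60 0 0 | 0 0 -100 0 0 | 0 0 -140 0 0 | 0 0 -180 0 0"

```text
t: 20.57
eef_pos: [545.0, 380.0, 188.7]
tcp_rot: [-3.142, -0.0, 1.679]
ft_force: [0.5, 0.2, -1.0]
opening: 0.708
grip_force: 30.0
```

>>> send_path:
  offsets: "0 0 -10 0 0 | 0 0 -10 0 0"

```text
t: 20.73
eef_pos: [546.3, 380.9, 200.5]
tcp_rot: [3.136, -0.003, 1.679]
ft_force: [-0.1, -0.6, -1.4]
opening: 0.71
grip_force: 30.0
```

```bash
python3 -c "
from h import *
go(422.5,-98.7,200,np.pi/2+0.172)"
```

```text
shift [-463.4 -174.8   -1.7] turn -0.064 t 20.73
```

>>> send_path:
  offsets: "-25 -10 0 -0.02 0 | -60 -23 0 -0.04 0 | -95 -36 0 -0.064 0 | -130 -49 0 -0.064 0 | -165 -62 0 -0.064 0"

```text
t: 21.15
eef_pos: [499.9, 207.9, 194.6]
tcp_rot: [-3.139, 0.0, 1.743]
ft_force: [-0.0, -0.3, -0.1]
opening: 0.714
grip_force: 30.0
```

```bash
python3 -c "
from h import *
go(422.5,-98.7,200,np.pi/2+0.172)"
```

```text
shift [-288.7 -128.9   -4.9] turn 0.001 t 21.15
```

>>> send_path:
  offsets: "-35 -15 -5 0 0 | -70 -31 -5 0 0 | -105 -47 -5 0 0 | -140 -62 -5 0 0 | -175 -78 -5 0 0"

```text
t: 21.57
eef_pos: [453.1, 22.3, 200.0]
tcp_rot: [-3.139, -0.001, 1.743]
ft_force: [1.5, -1.0, -0.4]
opening: 0.707
grip_force: 30.0
```

>>> send_path:
  offsets: "-35 -15 0 0 0 | -65 -29 0 0 0 | -95 -43 0 0 0 | -104 -47 0 0 0 | -104 -47 0 0 0"

```text
t: 21.98
eef_pos: [425.1, -88.3, 200.3]
tcp_rot: [-3.14, -0.001, 1.739]
ft_force: [0.6, -0.4, -0.3]
opening: 0.713
grip_force: 30.0
```

>>> send_path:
  offsets: "0 0 0 0 0"

```text
t: 22.07
eef_pos: [425.7, -86.6, 200.6]
tcp_rot: [-3.14, -0.001, 1.741]
ft_force: [0.5, 0.8, -0.7]
opening: 0.712
grip_force: 30.0
```

```bash
python3 -c "
from h import *
go(422.5,-98.7,50,np.pi/2+0.172)"
```

```text
shift [-11.6  -5.  150.6] turn -0.002 t 22.07
```

>>> send_path:
  offsets: "-6 -3 20 0 0 | -11.5 -5 60 0 0 | -11.5 -5 100 0 0 | -11.5 -5 135 0 0 | -11.5 -5 150 0 0"

```text
t: 22.48
eef_pos: [421.8, -96.9, 47.8]
tcp_rot: [-3.138, -0.003, 1.744]
ft_force: [-0.4, 0.2, -0.9]
opening: 0.713
grip_force: 30.0
```

>>> send_path:
  offsets: "0 0 0 0 0 | 0 0 0 0 0"

```text
t: 22.65
eef_pos: [423.0, -97.7, 51.0]
tcp_rot: [-3.14, -0.001, 1.744]
ft_force: [0.4, -0.6, -0.5]
opening: 0.711
grip_force: 30.0
```

```bash
python3 -c "
from h import *
go(422.5,-98.7,10.5,np.pi/2+0.172)
c,p,d=shot('wrist','w12')"
```

```text
shift [-1.  -0.6 40.5] turn 0.001 t 22.65
```

View pics/w12.png

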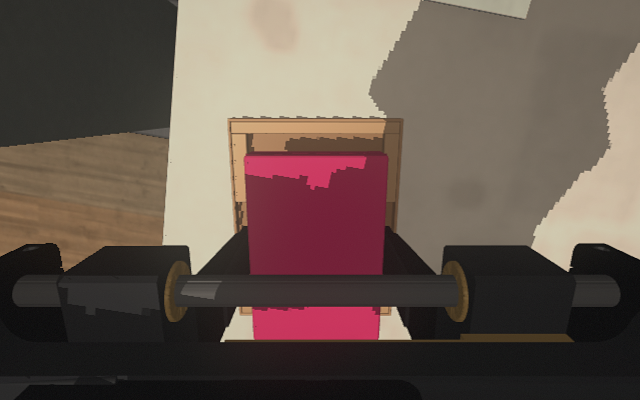

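The carton (316,230) is aligned over the well. Lowering to contact at about 10.4.

>>> send_path:
  offsets: "-1 -0.6 15 0 0 | -1 -0.6 27 0 0 | -1 -0.6 33 0 0 | -1 -0.6 36 0 0 | -1 -0.6 36 0 0"

```text
t: 23.12
eef_pos: [423.0, -99.9, 16.0]
tcp_rot: [3.141, 0.0, 1.743]
ft_force: [-0.1, 0.4, -0.2]
opening: 0.708
grip_force: 30.0
```

>>> send_path:
  offsets: "0 0 2 0 0 | 0 0 3 0 0 | 0 0 3 0 0 | 0 0 3 0 0"

```text
t: 23.45
eef_pos: [422.8, -100.1, 12.8]
tcp_rot: [3.141, 0.0, 1.743]
ft_force: [-0.1, -0.7, 0.0]
opening: 0.711
grip_force: 30.0
```

>>> send_path:
  offsets: "0.7 0 1 0 0 | 1 0 1.5 0 0 | 1 0 1.5 0 0"

```text
t: 23.7
eef_pos: [422.5, -98.9, 11.0]
tcp_rot: [-3.142, -0.0, 1.743]
ft_force: [-0.1, 0.1, -0.3]
opening: 0.716
grip_force: 30.0
```

>>> send_path:
  offsets: "0 0 0.8 0 0 | 0 0 0.8 0 0 | 0 0 0.8 0 0"

```text
t: 23.95
eef_pos: [422.6, -99.0, 10.3]
tcp_rot: [3.141, 0.0, 1.743]
ft_force: [-0.9, -0.8, 4.3]
opening: 0.712
grip_force: 30.0
```

Contact. Release and retreat, and work out a clear gripper heading for roll B.

>>> send_path:
  offsets: "0 0 0 0 0.78 | 0 0 0 0 0.78 | 0 0 0 0 0.78 | 0 0 0 0 0.78"

```text
t: 24.28
eef_pos: [422.5, -99.0, 10.1]
tcp_rot: [-3.142, -0.0, 1.743]
ft_force: [-0.8, 0.8, -0.4]
opening: 0.773
grip_force: 0.0
```

>>> send_path:
  offsets: "0 0 -15 0 0.78 | 0 0 -50 0 0.78 | 0 0 -90 0 0.78 | 0 0 -130 0 1 | 0 0 -170 0 1"

```text
t: 24.7
eef_pos: [422.0, -98.8, 182.1]
tcp_rot: [-3.141, -0.0, 1.743]
ft_force: [0.8, -0.1, -1.0]
opening: 0.869
grip_force: 0.0
```

Run:
```python
from h import *
c,p,d=shot('wrist','w13');np.savez('w13.npz',p=p,d=d,o=c[3],M=c[4]);P=pts(c,d)
m=(P[...,2]>17)&(P[...,2]<26)&(np.abs(P[...,0]-422)<60)&(np.abs(P[...,1]+99)<75)&(p[...,0].astype(int)>p[...,1]+40)
k=max(cv2.findContours(m.astype(np.uint8),cv2.RETR_EXTERNAL,cv2.CHAIN_APPROX_NONE)[0],key=cv2.contourArea)
print("carton",cv2.minAreaRect(plane(c,k[:,0],21)[:,:2].astype(np.float32)),np.median(P[m],0))
A=[]
f=cam("wrist");z=np.load("w2.npz")
for n,q in (("top0",cam("top")),("side0",cam("side"))):
    D=cv2.medianBlur(np.load(n+".npz")["d"],5); Q=pts(q,D)[D>0]; A.append(Q)
A=np.vstack(A); A=A[(A[:,2]>75)&(A[:,2]<300)&(np.hypot(A[:,0]-556,A[:,1]+143)<140)]
print(len(A))
for a in range(0,180,15):
    t=np.radians(a); e=np.array([np.cos(t),np.sin(t)]); w=A[:,:2]-(556,-142.7); L=np.abs(w@e)-90; W=np.abs(w@[-e[1],e[0]])-37.5
    print(a,np.maximum(L,W).min().round(0),end="; ")
```

```text
carton ((421.3472900390625, -98.29488372802734), (67.8193130493164, 98.8988265991211), 9.821633338928223) [420.98190611 -95.58696703  21.44329618]
1408
0 57.0; 15 28.0; 30 15.0; 45 5.0; 60 4.0; 75 5.0; 90 7.0; 105 4.0; 120 5.0; 135 11.0; 150 26.0; 165 42.0;
```

The carton lies in the well at (421.4,-98.4), top 21.4. Closing along x (0°) leaves 57 mm of clearance at roll B.

>>> send_path:
  offsets: "0 0 0 0.08 0.75 | 0 0 0 0.172 0.75 | 0 0 0 0.172 0.75"

```text
t: 25.0
eef_pos: [422.5, -99.0, 180.5]
tcp_rot: [3.141, 0.0, 1.567]
ft_force: [0.2, 0.1, 0.2]
opening: 0.81
grip_force: 0.0
```

```bash
python3 -c "
from h import *
go(555.9,-142.7,120,np.pi/2)"
```

```text
shift [-43.1 133.6  60.6] turn -0.004 t 25.0
```

>>> send_path:
  offsets: "-13 35 0 0 0.75 | -26 75 10 0 0.75 | -39 110 30 0 0.75 | -43 133 60 0 0.75 | -43 133 60 0 0.75"

```text
t: 25.42
eef_pos: [557.1, -142.5, 113.6]
tcp_rot: [-3.135, -0.003, 1.574]
ft_force: [-1.9, 0.6, -1.1]
opening: 0.751
grip_force: 0.0
```

>>> send_path:
  offsets: "0 0 30 0 0.75 | 0 0 50 0 0.75 | 0 0 50 0 0.75 | 0 0 50 0 0.75"

```text
t: 25.75
eef_pos: [554.9, -141.8, 70.0]
tcp_rot: [-3.14, -0.001, 1.572]
ft_force: [0.3, 1.0, 0.4]
opening: 0.751
grip_force: 0.0
```

```bash
python3 -c "
from h import *
go(555.9,-142.7,7,np.pi/2)"
```

```text
shift [-1.   1.2 63. ] turn 0.002 t 25.75
```

>>> send_path:
  offsets: "-1 1 20 0 0.75 | -1 1 40 0 0.75 | -1 1 56 0 0.75 | -1 1 63 0 0.75 | -1 1 63 0 0.75"

```text
t: 26.17
eef_pos: [556.4, -143.0, 7.4]
tcp_rot: [-3.141, -0.0, 1.572]
ft_force: [-0.0, -0.0, 0.4]
opening: 0.751
grip_force: 0.0
```

>>> send_path:
  offsets: "0 0 0 0 0 | 0 0 0 0 0 | 0 0 0 0 0 | 0 0 0 0 0 | 0 0 0 0 0"

```text
t: 26.58
eef_pos: [557.0, -143.2, 8.2]
tcp_rot: [3.14, 0.0, 1.571]
ft_force: [-0.5, 0.5, 7.2]
opening: 0.521
grip_force: 30.0
```

>>> send_path:
  offsets: "0 0 -20 0 0 | 0 0 -50 0 0 | 0 0 -80 0 0 | 0 0 -90 0 0 | 0 0 -90 0 0"

```text
t: 27.0
eef_pos: [557.6, -143.4, 99.9]
tcp_rot: [3.137, 0.002, 1.571]
ft_force: [0.6, -1.0, -0.2]
opening: 0.52
grip_force: 30.0
```

```bash
python3 -c "
from h import *
go(421.4,-98.4,100,np.pi/2)"
```

```text
shift [  45.  -136.2   -0.8] turn 0.0 t 27.0
```

>>> send_path:
  offsets: "10 -30 0 0 0 | 22 -65 0 0 0 | 33 -100 0 0 0 | 44 -135 0 0 0 | 44 -135 0 0 0"

```text
t: 27.42
eef_pos: [414.5, -96.3, 95.9]
tcp_rot: [-3.134, -0.003, 1.571]
ft_force: [1.9, -0.6, 1.6]
opening: 0.522
grip_force: 30.0
```

>>> send_path:
  offsets: "0 0 30 0 0 | 0 0 50 0 0 | 0 0 50 0 0 | 0 0 50 0 0"

```text
t: 27.75
eef_pos: [420.7, -98.7, 46.2]
tcp_rot: [-3.138, -0.001, 1.571]
ft_force: [-0.3, -0.4, 0.4]
opening: 0.518
grip_force: 30.0
```

```bash
python3 -c "
from h import *
go(421.4,-98.9,30,np.pi/2)"
```

```text
shift [-0.2  0.7 16.2] turn -0.0 t 27.75
```

>>> send_path:
  offsets: "0 0.7 8 0 0 | 0 0.7 12 0 0 | 0 0.7 14 0 0 | 0 0.7 14 0 0"

```text
t: 28.08
eef_pos: [422.2, -99.0, 33.1]
tcp_rot: [-3.142, -0.0, 1.571]
ft_force: [-0.6, -0.5, -0.3]
opening: 0.52
grip_force: 30.0
```

>>> send_path:
  offsets: "0 0 1.5 0 0 | 0 0 1.5 0 0 | 0 0 1.5 0 0"

```text
t: 28.33
eef_pos: [422.3, -99.1, 31.9]
tcp_rot: [3.141, 0.0, 1.571]
ft_force: [-1.0, 1.0, 0.1]
opening: 0.521
grip_force: 30.0
```

```bash
python3 -c "
from h import *
go(421.4,-98.9,29.2)"
```

```text
shift [ 0.2 -0.9  2.7] turn 0 t 28.33
```

>>> send_path:
  offsets: "0 -0.8 1 0 0 | 0 -0.8 2 0 0 | 0 -0.8 2 0 0"

```text
t: 28.58
eef_pos: [421.4, -99.0, 29.7]
tcp_rot: [3.142, -0.0, 1.571]
ft_force: [-0.4, -0.3, 0.4]
opening: 0.521
grip_force: 30.0
```

>>> send_path:
  offsets: "0 0 0.7 0 0 | 0 0 0.7 0 0 | 0 0 0.7 0 0"

```text
t: 28.83
eef_pos: [421.4, -99.0, 29.6]
tcp_rot: [3.141, 0.0, 1.571]
ft_force: [-3.1, 0.4, 13.2]
opening: 0.521
grip_force: 30.0
```

Contact. Release, retreat and check with the wrist and top cameras.

>>> send_path:
  offsets: "0 0 0 0 0.65 | 0 0 0 0 0.65 | 0 0 0 0 0.65 | 0 0 0 0 0.65"

```text
t: 29.17
eef_pos: [421.4, -99.0, 28.9]
tcp_rot: [-3.142, -0.0, 1.571]
ft_force: [0.3, -0.5, -0.2]
opening: 0.645
grip_force: 0.0
```

>>> send_path:
  offsets: "0 0 -20 0 0.65 | 0 0 -60 0 0.65 | 0 0 -100 0 0.65 | 0 0 -140 0 0.65 | 0 0 -170 0 0.65"

```text
t: 29.58
eef_pos: [421.5, -99.0, 202.0]
tcp_rot: [3.14, 0.001, 1.571]
ft_force: [0.1, -0.6, -0.8]
opening: 0.651
grip_force: 0.0
```

Run:
```python
from h import *
c,p,d=shot('wrist','w14');P=pts(c,d)
m=(P[...,2]>35)&(P[...,2]<44)&(np.hypot(P[...,0]-421,P[...,1]+99)<38)
k=max(cv2.findContours(m.astype(np.uint8),cv2.RETR_EXTERNAL,cv2.CHAIN_APPROX_NONE)[0],key=cv2.contourArea)
print(cv2.minEnclosingCircle(plane(c,k[:,0],39)[:,:2].astype(np.float32)),np.median(P[m],0))
ct,q,dt=shot('top','t1')
b=np.vstack([np.pad(p,((0,0),(0,0),(0,0)))[40:340,120:520], cv2.resize(q[140:310,140:390],(400,272),interpolation=cv2.INTER_CUBIC)])
cv2.imwrite('pics/fin.png',cv2.convertScaleAbs(b[:,:,::-1],alpha=1.6))
```

```text
((420.2336730957031, -97.75320434570312), 25.63279914855957) [420.22927125 -97.07885234  39.79057054]
```

View pics/fin.png

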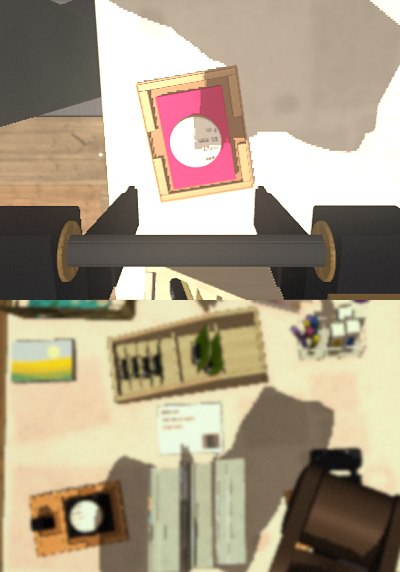

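Upper half: the pink carton is in its well with the roll in the middle at (195,142), about 1 mm off centre. Lower half: the stamp set is intact at (80,515), and the clear pack (190,425) and picture box (44,360) have not moved. Handing in.

>>> send_path:
  offsets: "0 0 0 0 0.65 | 0 0 0 0 0.65 | 0 0 0 0 0.65"

```text
t: 29.93
eef_pos: [420.9, -98.8, 197.7]
tcp_rot: [-3.139, -0.001, 1.571]
ft_force: [-0.4, 0.5, 0.3]
opening: 0.648
grip_force: 0.0
```

```bash
python3 -c "
from cell import *
print(job_done())"
```

```text
the job is handed in; nothing more can be done
None
```

Both gift sets are made up as asked and in the order asked, and the job was handed in at about 30 s; the rolls sit within about 1.5 mm of centre, and the clear pack and picture box look unmoved.

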